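# Lift the vial carrier out of the desiccator and hold it level

## Robot

A 7-joint arm with a two-finger parallel gripper is mounted at the origin on the work surface. World frame = base frame: x ahead of the robot, y to its left, z up, the work surface at z = 0. Lengths are in m, angles in rad, forces in N, time in s.
With the tool pointing down it reaches from about 0.425 to 0.875 m from the base axis. Payload 4.7 kg.
Tool frame: the origin (TCP) lies between the finger pads; the fingertips stand 14 mm ahead of it and the grasp point (between the pads) lies 5 mm behind it; z points along the fingers, y is the line along which they close (so a half turn about z gives the same grasp; the last joint's range is limited). The gripper opens to 87 mm and grips with 3 to 60 N. Pads are 19 mm wide; open, the fingers measure 117 mm over their backs; the gripper's body (75 mm by 190 mm) begins 51 mm behind the grasp point.
Start: joints at [-1.208, 0.321, -0.07, 1.45, 0.023, 1.371, -0.057], TCP at [0.222, 0.611, 0.237] pointing down, gripper open.
Joint ranges: [-2.86, 2.86], [-0.3, 2.09], [-1.38, 1.24], [0.06, 2.45], [-1.56, 4.7], [0.09, 2.05], [-2.69, 2.69]. Speed limits (rad/s): [2.57, 2.57, 3.14, 3.14, 3.14, 3.14, 3.14].

## Interface

Orientations are given as a rotation vector (axis times angle).
In Python, from bench import ctrl gives the robot as it stands.
- The arm moves only by the tool step_arm, never from a script. Its argument "commands" is a list of rows, each an object with "travel": the shift along the tool's x, y, z in m, a list of three; "turn": the turn, a rotation vector about the tool's x, y, z in degrees, a list of three. A call has 1 to 5 rows; each row is the pose to reach, as a shift and turn from the pose commanded when the call began, along the tool's axes at that moment; what a row does not reach only later rows make up. A row lasts 1/10 s, in which the tool goes at most 50 mm and 8.59 degrees, less where a joint would pass 70% of its speed; a pose out of reach is approached as far as the arm can. A call with a gripper value outside its range is refused whole. "gripper" is the opening, from 0 (shut) to 1 (fully open), set as the call begins (left out, the last holds). The fingers move at their own pace and stop on an object; "force" is the grip in N (left out, the last holds). Time passes only in rows, so rows that repeat a pose let the fingers close. It gives the time, the measured TCP pose, the force, the opening and the grip force at its end, in the units of the state.
- ctrl.get_state(): the state, without advancing time (a new reading comes with each control period).
- ctrl.get_image(name): name is "scene" or "top" or "wrist"; returns the picture (420x560x3 uint8, red, green, blue); there is no depth.
- ctrl.camera_model(name): a dict with "fx", "fy", "cx", "cy" (pixels), "R" (3x3) and "t" (3): a world point X has camera coordinates R X + t; the wrist camera has in their place "T_tool_cam" (4x4, takes a point from camera to tool coordinates, whose origin is the TCP and whose axes are the flange's). Camera axes: x right, y down, z forward; pixel columns grow to the right and rows downward; lengths in m; the calibration is good to about 2 mm. A picture is of the moment at which its call begins: read the wrist's pose just before it. camera_model takes no time and is no camera call.
- ctrl.close_job(): hands the job in; it is judged then, once.
The state is a dict: "time": time; "joint_positions": joint angles; "qd": joint speeds; "joint_torque": joint torques, N m; "position": TCP position; "tool_rot": TCP orientation; "ft_force": force on the tool from outside, world axes, zero at the start; "torque": the same for the moment, N m; "grip_width": opening from 0.0 (shut) to 1.0 (fully open); "grip_force": force on a finger pad.
Only numpy, scipy, OpenCV 4.12 (cv2) and the standard library are available. Lean on these libraries where they do the work, as an engineer would, in place of code of your own. Each camera call takes 0.05 s, during which the arm holds its last target. There are 200 camera calls.

## Task

Lift the domed lid off the desiccator jar by its knob and set it down gently, right way up, on the grey mat. Then take the vial carrier by its orange grip, lift it straight up out of the jar and finish holding it there, level and still over the jar with its base about 8 to 10 cm above the jar's rim and both vials still standing in their wells; do not put it down or let go. Leave the bottle, the mortar and the dish where they are.

Things in the scene. Friction and masses are not known exactly. Their poses are not given: they have to be found in the camera images.
- jar: Round white open desiccator jar fixed to the bench, 150 outside diameter, 60 high, wall 8 thick, inner floor 12 above the bench. Origin: centre of its underside on the bench, z up.
- jar_rim (a point): Centre of the jar's mouth, level with its rim, 60 above the bench.
- mat: Square grey mat fixed flat on the bench, 180 x 180, 4 thick. Origin: centre of its underside, on the bench; x and y along its edges.
- lid_knob (a point): Centre of the blue knob of the loose clear dome lid: upright cylinder, 32 diameter, 42 high, on the flat crown (100 across). It lies 21 above the crown and 79 above the lid's rim; z up. Lid: 150 diameter, 58 high without knob, wall 6, about 0.25 kg. About 79 above the jar's rim at the start.
- lid_rim (a point): Centre of the lid's lower rim plane (79 below lid_knob), z up. The rim just rests on the jar's rim (no thread, no lip). The carrier's grip stands up inside the dome, 36 above the jar's rim, so the lid must rise more than that before it goes sideways.
- carrier_grip (a point): Centre of the orange grip block on top of the vial carrier: 40 long (its x axis), 14 thick (its y: pinch along y), 28 high (z up), on a 12 diameter post, 70 above the carrier's underside. At the start it is 82 above the bench, 22 above the jar's rim, under the dome. The vials stand beyond the two ends of the block, along x.
- carrier_base (a point): Centre of the underside of the vial carrier (70 below carrier_grip), same axes. A round aluminium plate 110 in diameter, 6 thick, about 0.25 kg, standing loose on the jar's floor.
- well_a (a point): Where the middle of the red-capped vial belongs: on the carrier, 38 from its axis at -x, 31 above its underside, in a round well with a 10 high rim and 2 of play all round.
- well_b (a point): The same for the green-capped vial, at +x.
- vial_a_mid (a point): Middle (half-way up) of the loose amber vial with the red cap, 24 diameter, 50 high, about 30 g; z up. Its top stands 56 above the carrier's underside. Stands free in its well.
- vial_b_mid (a point): The same for the vial with the green cap.
- reagent_mid (a point): Middle of a standing glass reagent bottle with a blue cap, 70 diameter, 150 high. Bystander.
- mortar_mid (a point): Middle (22 up) of a white ceramic mortar bowl, 110 diameter, 45 high. Bystander.
- dish_center (a point): Centre of a flat round closed green glass dish, 90 diameter, 16 high, lying on the bench. Bystander.
Things that resemble listed ones, but are neither listed nor needed, are in the scene too. Leave any brown or pink look-alike of the part that bears lid_knob alone.

How it is judged:
By the outcome, as a careful person would: the job done as asked, in the order asked, and still so for the second after the job is handed in, while the arm keeps its last pose, push and grip.
It also fails if it takes over 53 s, if anything falls off the work surface, if the arm or the gripper's body presses on something with over 40 N, if the wrist force passes 120 N, or if a joint passes its speed limit or range.

## Working session

There is one attempt and no reset: what is moved stays moved. The work goes in short steps, Python scripts to look and compute and a tool call to move; the robot and the scene stay as the last step left them, time stands still between calls to the robot, and variables do not carry over. Pictures are saved under pics/ and viewed, at most 10 in all, crops included, and the job is handed in when it is done.

Besides the shell and the picture viewer there is one more tool, called after ">>>" by a JSON object that holds its "fn" and its "kwargs". step_arm: Moves the arm, as the interface text tells. Its arguments: {"type":"object","properties":{"commands":{"type":"array"},"gripper":{"type":"number"},"force":{"type":"number"}},"required":["commands"]}

```bash
mkdir -p pics; ls
python3 - <<'E'
from bench import ctrl
import cv2,json,numpy as np
s=ctrl.get_state();print(s)
for n in("scene","top","wrist"):
    im=ctrl.get_image(n);cv2.imwrite(f"pics/{n}0.png",im[:,:,::-1]);m=ctrl.camera_model(n)
    print(n,{k:np.round(v,4).tolist() for k,v in m.items()})
E
```

```text
pics
{'time': 0.0, 'joint_positions': array([-1.20787419,  0.32182187, -0.07010656,  1.45166865,  0.02262209,
        1.37080886, -0.05690582]), 'qd': array([-0.00030919, -0.00035982,  0.00088042,  0.00093777, -0.00014279,
       -0.00162917,  0.00122776]), 'joint_torque': array([ 3.87464306e-04, -4.91284096e+01, -4.03589364e-01, -3.12527239e+01,
       -6.37747790e-02,  4.37710178e-02,  1.87242508e-04]), 'position': array([0.22202379, 0.61034229, 0.23546559]), 'tool_rot': array([-5.45039380e-01, -3.09372620e+00,  2.99451274e-03]), 'ft_force': array([-0.13371953,  0.09461294, -0.15201502]), 'torque': array([ 0.02010065,  0.04467797, -0.02986085]), 'grip_force': 0.0, 'grip_width': 1.0015307085175928}
scene {'fx': 431.9537, 'fy': 431.9537, 'cx': 285.6215, 'cy': 207.5197, 'R': [[-0.7721, 0.6355, 0.0064], [0.4317, 0.5317, -0.7286], [-0.4665, -0.5598, -0.6849]], 't': [0.431, -0.1364, 1.5772]}
top {'fx': 396.2142, 'fy': 396.2142, 'cx': 276.9702, 'cy': 214.1971, 'R': [[0.0209, -0.9998, -0.0047], [-0.9796, -0.0196, -0.2002], [0.2, 0.0087, -0.9797]], 't': [-0.0078, 0.5422, 1.1398]}
wrist {'fx': 374.0518, 'fy': 374.0518, 'cx': 277.4332, 'cy': 209.5421, 'T_tool_cam': [[-0.0004, -0.9625, -0.2715, 0.0755], [1.0, -0.0005, 0.0003, -0.0008], [-0.0004, -0.2715, 0.9625, -0.1469], [0.0, 0.0, 0.0, 1.0]]}
```

View pics/scene0.png

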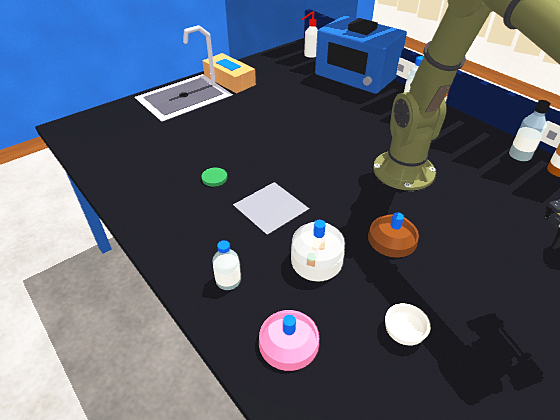

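View pics/top0.png

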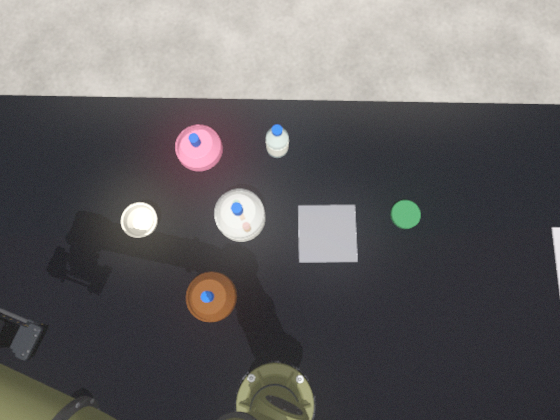

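The scene shows three blue-knobbed domes: pink (scene 289,325 / top 195,140), brown (397,219 / 207,296) and clear on the white jar (319,229 / 237,208). The clear one on the white jar fits the description, since pink and brown are look-alikes. The mat is at top (328,234).

```bash
cat > h.py <<'E'
import cv2,numpy as np
from bench import ctrl
from scipy.spatial.transform import Rotation as Ro
def ray(n,uv,st=None):
    m=ctrl.camera_model(n)
    d=np.array([(uv[0]-m['cx'])/m['fx'],(uv[1]-m['cy'])/m['fy'],1.])
    if n=='wrist':
        T=np.array(m['T_tool_cam']);W=Ro.from_rotvec(st['tool_rot']).as_matrix()
        return st['position']+W@T[:3,3],W@T[:3,:3]@d
    R=np.array(m['R']);return -R.T@np.array(m['t']),R.T@d
def plane(n,uv,z,st=None):
    o,d=ray(n,uv,st);return o+d*(z-o[2])/d[2]
def tri(r1,r2):
    (a,u),(b,v)=r1,r2
    k=np.linalg.lstsq(np.c_[u,-v],b-a,rcond=None)[0]
    p,q=a+k[0]*u,b+k[1]*v;return (p+q)/2,np.linalg.norm(p-q)
def blobs(im,lo,hi,amin=30):
    m=cv2.inRange(cv2.cvtColor(im,cv2.COLOR_RGB2HSV),np.array(lo),np.array(hi))
    n,l,s,c=cv2.connectedComponentsWithStats(m)
    return [(c[i].round(1),s[i].tolist()) for i in range(1,n) if s[i,4]>=amin],l
E
python3 - <<'E'
from h import *
t=cv2.imread('pics/top0.png')[:,:,::-1].copy();s=cv2.imread('pics/scene0.png')[:,:,::-1].copy()
B=([105,180,100],[120,255,255])
bt=[c for c in blobs(t,*B)[0]];bs=[c for c in blobs(s,*B)[0] if 200<c[1][0]<420 and c[1][1]>180]
print(bt);print(bs)
kt=min(bt,key=lambda c:np.hypot(*(c[0]-[237,208])))[0];ks=min(bs,key=lambda c:np.hypot(*(c[0]-[319,229])))[0]
print('knob',kt,ks,tri(ray('top',kt),ray('scene',ks)))
# mat
g,_=blobs(t,[90,0,120],[140,45,200],1000);print(g)
m=cv2.inRange(cv2.cvtColor(t,cv2.COLOR_RGB2HSV),np.array([90,0,100]),np.array([140,60,200]))
m[:,:290]=0;m[:,370:]=0;m[:190]=0;m[290:]=0
r=cv2.minAreaRect(cv2.findNonZero(m));print(r)
b=[plane('top',p,.004) for p in cv2.boxPoints(r)];print(np.round(b,3),np.mean(b,0))
for nm,uv,z in(('jar',(240,215),.06),('dish',(406,214),.016),('mortar',(139,220),.045),('bottlecap',(277,130),.15),('pink',(198,148),.04),('brown',(211,297),.04)): print(nm,plane('top',uv,z).round(3))
cv2.imwrite('pics/crop.png',np.hstack([cv2.resize(x,None,fx=4,fy=4,interpolation=2)[:,:,::-1] for x in(t[165:265,190:290],s[200:300,270:370])]))
E
```

```text
[]
[(array([395.8, 221.4]), [391, 212, 12, 17, 128]), (array([318.6, 231.5]), [314, 224, 11, 14, 108]), (array([223.9, 249.4]), [218, 243, 12, 10, 49]), (array([288.7, 329. ]), [283, 322, 13, 13, 103])]Traceback (most recent call last):
  File "<stdin>", line 6, in <module>
ValueError: min() iterable argument is empty
```

Run:
```python
from h import *
t=cv2.imread('pics/top0.png')[:,:,::-1].copy();s=cv2.imread('pics/scene0.png')[:,:,::-1].copy()
print(cv2.cvtColor(t,cv2.COLOR_RGB2HSV)[208,237])
B=([95,130,80],[128,255,255])
bt=[c for c in blobs(t,*B)[0]];bs=[c for c in blobs(s,*B)[0] if 200<c[1][0]<420 and c[1][1]>180]
print(bt);print(bs)
kt=min(bt,key=lambda c:np.hypot(*(c[0]-[237,208])))[0];ks=min(bs,key=lambda c:np.hypot(*(c[0]-[319,229])))[0]
print('knob',kt,ks,tri(ray('top',kt),ray('scene',ks)))
m=cv2.inRange(cv2.cvtColor(t,cv2.COLOR_RGB2HSV),np.array([0,0,100]),np.array([180,70,220]))
m[:,:290]=0;m[:,370:]=0;m[:190]=0;m[290:]=0
r=cv2.minAreaRect(cv2.findNonZero(m));print(r)
b=[plane('top',p,.004) for p in cv2.boxPoints(r)];print(np.round(b,3),np.mean(b,0))
for nm,uv,z in(('jar',(240,215),.06),('dish',(406,214),.016),('mortar',(139,220),.045),('bottlecap',(277,130),.15),('pink',(198,148),.04),('brown',(211,297),.04)): print(nm,plane('top',uv,z).round(3))
cv2.imwrite('pics/crop.png',np.hstack([cv2.resize(x,None,fx=4,fy=4,interpolation=2)[:,:,::-1] for x in(t[165:265,190:290],s[200:300,270:370])]))
```

```text
[107 149 249]
[(array([276.6, 129.2]), [272, 124, 10, 12, 97]), (array([193.3, 137.9]), [189, 134, 10, 9, 66]), (array([236.6, 208.3]), [232, 203, 10, 12, 96]), (array([206.8, 296.3]), [201, 291, 12, 11, 104])]
[(array([396.6, 220.1]), [391, 212, 13, 17, 173]), (array([319., 228.]), [314, 219, 11, 19, 188]), (array([223.1, 246. ]), [217, 240, 13, 13, 145]), (array([288.8, 324.3]), [283, 315, 13, 20, 224])]
knob [236.6 208.3] [319. 228.] (array([0.53897766, 0.11617423, 0.14124433]), np.float64(0.000561615598640777))
((327.4999694824219, 233.0), (58.99999237060547, 57.99999237060547), -0.0)
[[ 0.404 -0.064  0.004]
 [ 0.587 -0.062  0.004]
 [ 0.591 -0.248  0.004]
 [ 0.408 -0.245  0.004]] [ 0.49733071 -0.15480458  0.004     ]
jar [0.536 0.114 0.06 ]
dish [ 0.559 -0.398  0.016]
mortar [0.518 0.422 0.045]
bottlecap [0.772 0.008 0.15 ]
pink [0.754 0.258 0.04 ]
brown [0.294 0.192 0.04 ]
```

View pics/crop.png

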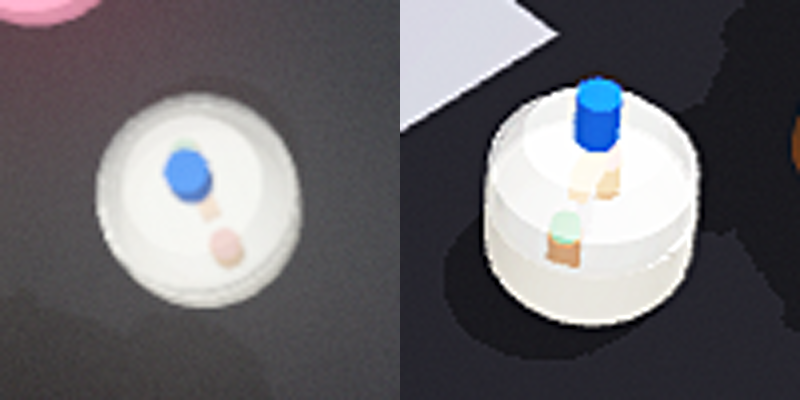

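The clear dome with the blue knob has the red- and green-capped vials showing through it and sits on the white jar, so it is the right lid. The knob triangulates to z 0.141 (expected 0.139), and the mat measures 183 mm against 180 nominal. I'm moving now.

>>> {"fn": "step_arm", "kwargs": {"commands": [{"travel": [-0.02,-0.015,0]},{"travel": [-0.055,-0.042,0]},{"travel": [-0.09,-0.069,0]},{"travel": [-0.125,-0.096,0]},{"travel": [-0.16,-0.122,0]}], "gripper": 1}}

```text
$.commands[0]: bad value
```

>>> {"fn": "step_arm", "kwargs": {"commands": [{"travel": [-0.035,-0.027,0]},{"travel": [-0.07,-0.053,0]},{"travel": [-0.105,-0.08,0]},{"travel": [-0.14,-0.107,0]},{"travel": [-0.17,-0.13,0]}]}}

```text
$.commands[0]: bad value
```

>>> {"fn": "step_arm", "kwargs": {"commands": [{"travel": [-0.03,-0.023,0]},{"travel": [-0.05,-0.037,0]},{"travel": [-0.06,-0.045,0]},{"travel": [-0.06,-0.045,0]},{"travel": [-0.06,-0.045,0]}]}}

```text
$.commands[0]: bad value
```

>>> {"fn": "step_arm", "kwargs": {"commands": [{"travel": [-0.02,-0.015,0],"turn": [0,0,0]},{"travel": [-0.055,-0.042,0],"turn": [0,0,0]},{"travel": [-0.09,-0.069,0],"turn": [0,0,0]},{"travel": [-0.125,-0.096,0],"turn": [0,0,0]},{"travel": [-0.16,-0.122,0],"turn": [0,0,0]}], "gripper": 1}}

```text
time: 0.65
position: [0.3315, 0.4397, 0.2363]
tool_rot: [-0.545, -3.094, 0.0]
ft_force: [0.6, -0.6, -0.0]
grip_width: 1.0
grip_force: 0.0
```

>>> {"fn": "step_arm", "kwargs": {"commands": [{"travel": [-0.035,-0.027,0],"turn": [0,0,0]},{"travel": [-0.07,-0.053,0],"turn": [0,0,0]},{"travel": [-0.105,-0.08,0],"turn": [0,0,0]},{"travel": [-0.14,-0.107,0],"turn": [0,0,0]},{"travel": [-0.17,-0.13,0],"turn": [0,0,0]}]}}

```text
time: 1.15
position: [0.4472, 0.2587, 0.2365]
tool_rot: [0.547, 3.093, -0.0]
ft_force: [-0.5, 0.2, -0.7]
grip_width: 1.001
grip_force: 0.0
```

>>> {"fn": "step_arm", "kwargs": {"commands": [{"travel": [-0.03,-0.023,0],"turn": [0,0,0]},{"travel": [-0.05,-0.037,0],"turn": [0,0,0]},{"travel": [-0.06,-0.045,0],"turn": [0,0,0]},{"travel": [-0.06,-0.045,0],"turn": [0,0,0]},{"travel": [-0.06,-0.045,0],"turn": [0,0,0]}]}}

```text
time: 1.65
position: [0.4864, 0.1999, 0.2363]
tool_rot: [-0.543, -3.093, -0.001]
ft_force: [-0.5, 0.4, -0.3]
grip_width: 1.002
grip_force: 0.0
```

Run:
```python
from h import *
st=ctrl.get_state();im=ctrl.get_image('wrist');cv2.imwrite('pics/w1.png',im[:,:,::-1])
b=blobs(im,[95,130,80],[128,255,255],200)[0]
for c in b: print(c,plane('wrist',c[0],.139,st).round(4))
W=Ro.from_rotvec(st['tool_rot']).as_matrix()
print(st['position'],W.T@(np.array([.539,.116,.20])-st['position']))
```

```text
(array([190.3, 335. ]), [168, 322, 47, 30, 1106]) [0.5494 0.1069 0.139 ]
[0.48637305 0.19987867 0.2363491 ] [-0.07807276 -0.06097081  0.03624483]
```

View pics/w1.png

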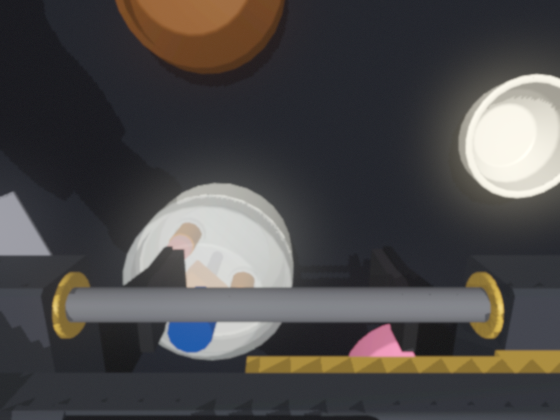

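The wrist view shows the clear lid at (210,270), with the blue knob (190,335) partly hidden by the gripper bar, so I'll rely on the triangulated point. Next I move over it and descend.

>>> {"fn": "step_arm", "kwargs": {"commands": [{"travel": [-0.025,-0.02,0],"turn": [0,0,0]},{"travel": [-0.055,-0.044,0],"turn": [0,0,0]},{"travel": [-0.077,-0.062,0],"turn": [0,0,0]},{"travel": [-0.077,-0.062,0.01],"turn": [0,0,0]},{"travel": [-0.077,-0.062,0.03],"turn": [0,0,0]}]}}

```text
time: 2.2
position: [0.5391, 0.1154, 0.2074]
tool_rot: [0.544, 3.092, 0.004]
ft_force: [0.1, 1.1, -0.3]
grip_width: 0.999
grip_force: 0.0
```

Run:
```python
from h import *
st=ctrl.get_state();im=ctrl.get_image('wrist');cv2.imwrite('pics/w2.png',im[:,:,::-1])
s=ctrl.get_image('scene');cv2.imwrite('pics/s2.png',s[:,:,::-1])
print(st['position'],blobs(im,[95,130,80],[128,255,255],200)[0])
W=Ro.from_rotvec(st['tool_rot']).as_matrix()
print(W.T@(np.array([.538,.115,.139])-st['position']))
cv2.imwrite('pics/v2.png',np.hstack([cv2.resize(s[130:300,240:420],None,fx=2.4,fy=2.4)[:,:,::-1],cv2.resize(im[140:420,200:360],None,fx=1.457,fy=1.457)[:408,:,::-1]]))
```

```text
[0.53914989 0.11538518 0.20743434] [(array([279. , 236.3]), [253, 207, 54, 57, 2291])]
[ 0.00108104 -0.00094137  0.06843008]
```

View pics/v2.png

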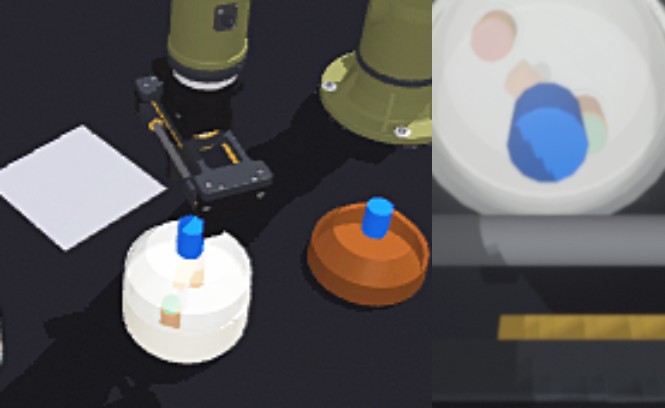

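In the wrist view the knob's top face is centred at about (279,238), roughly 0 mm off in y and +4 mm in tool x. I'm correcting by +3 mm and descending.

>>> {"fn": "step_arm", "kwargs": {"commands": [{"travel": [0.003,0,0.015],"turn": [0,0,0]},{"travel": [0.003,0,0.035],"turn": [0,0,0]},{"travel": [0.003,0,0.055],"turn": [0,0,0]},{"travel": [0.003,0,0.067],"turn": [0,0,0]},{"travel": [0.003,0,0.067],"turn": [0,0,0]}]}}

```text
time: 2.8
position: [0.5341, 0.116, 0.1382]
tool_rot: [-0.542, -3.092, 0.002]
ft_force: [0.1, 0.2, -0.2]
grip_width: 1.003
grip_force: 0.0
```

>>> {"fn": "step_arm", "kwargs": {"commands": [{"travel": [0,0,0],"turn": [0,0,0]},{"travel": [0,0,0],"turn": [0,0,0]},{"travel": [0,0,0],"turn": [0,0,0]},{"travel": [0,0,0],"turn": [0,0,0]},{"travel": [0,0,0],"turn": [0,0,0]}], "gripper": 0, "force": 25}}

```text
time: 3.3
position: [0.5358, 0.1149, 0.14]
tool_rot: [0.545, 3.093, 0.001]
ft_force: [0.1, 0.1, -0.2]
grip_width: 0.628
grip_force: 0.0
```

>>> {"fn": "step_arm", "kwargs": {"commands": [{"travel": [0,0,0],"turn": [0,0,0]},{"travel": [0,0,0],"turn": [0,0,0]},{"travel": [0,0,0],"turn": [0,0,0]},{"travel": [0,0,0],"turn": [0,0,0]},{"travel": [0,0,0],"turn": [0,0,0]}]}}

```text
time: 3.8
position: [0.5357, 0.1154, 0.1396]
tool_rot: [0.544, 3.094, 0.001]
ft_force: [1.1, 1.5, -0.6]
grip_width: 0.365
grip_force: 25.0
```

The opening is 31.8 mm, which matches the 32 mm knob. I'll lift straight up.

>>> {"fn": "step_arm", "kwargs": {"commands": [{"travel": [0,0,-0.003],"turn": [0,0,0]},{"travel": [0,0,-0.008],"turn": [0,0,0]},{"travel": [0,0,-0.016],"turn": [0,0,0]},{"travel": [0,0,-0.026],"turn": [0,0,0]},{"travel": [0,0,-0.036],"turn": [0,0,0]}], "force": 30}}

```text
time: 4.3
position: [0.5356, 0.1148, 0.1766]
tool_rot: [0.545, 3.094, 0.0]
ft_force: [-0.3, 0.0, -3.4]
grip_width: 0.361
grip_force: 30.0
```

>>> {"fn": "step_arm", "kwargs": {"commands": [{"travel": [0,0,-0.012],"turn": [0,0,0]},{"travel": [0,0,-0.026],"turn": [0,0,0]},{"travel": [0,0,-0.04],"turn": [0,0,0]},{"travel": [0,0,-0.05],"turn": [0,0,0]},{"travel": [0,0,-0.054],"turn": [0,0,0]}]}}

```text
time: 4.8
position: [0.5363, 0.1151, 0.2314]
tool_rot: [0.545, 3.092, 0.002]
ft_force: [-0.3, -0.4, -3.7]
grip_width: 0.358
grip_force: 30.0
```

Run:
```python
from h import *
st=ctrl.get_state();print(st['position'],st['ft_force'],st['grip_width'])
s=ctrl.get_image('scene');cv2.imwrite('pics/s3.png',cv2.resize(s[100:320,180:460],None,fx=2,fy=2)[:,:,::-1])
W=Ro.from_rotvec(st['tool_rot']).as_matrix()
print(W.T@(np.array([.497,-.155,.229])-st['position']))
```

```text
[0.53626775 0.11506187 0.23136212] [-0.26348994 -0.36889658 -3.70551623] 0.3583127740110121
[-0.05538168 -0.267226    0.00202044]
```

View pics/s3.png

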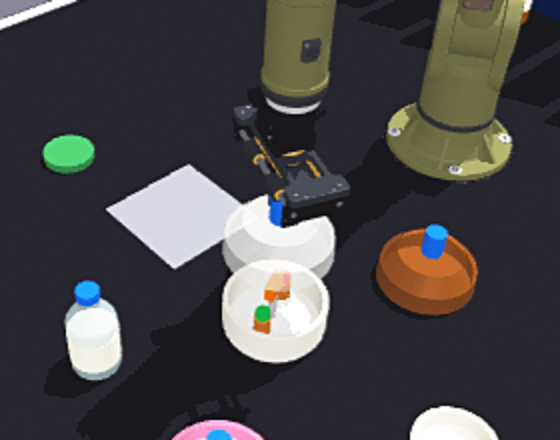

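The lid has come off clean and level, and the carrier sits undisturbed in the jar. I'll carry the lid to the mat.

>>> {"fn": "step_arm", "kwargs": {"commands": [{"travel": [-0.003,-0.013,0],"turn": [0,0,0]},{"travel": [-0.008,-0.037,0],"turn": [0,0,0]},{"travel": [-0.014,-0.067,0],"turn": [0,0,0]},{"travel": [-0.02,-0.097,0],"turn": [0,0,0]},{"travel": [-0.026,-0.127,0],"turn": [0,0,0]}]}}

```text
time: 5.35
position: [0.5154, -0.0158, 0.2287]
tool_rot: [-0.546, -3.092, 0.001]
ft_force: [0.9, -0.6, -3.0]
grip_width: 0.355
grip_force: 30.0
```

>>> {"fn": "step_arm", "kwargs": {"commands": [{"travel": [-0.006,-0.03,0],"turn": [0,0,0]},{"travel": [-0.012,-0.06,0],"turn": [0,0,0]},{"travel": [-0.018,-0.09,0],"turn": [0,0,0]},{"travel": [-0.024,-0.118,0],"turn": [0,0,0]},{"travel": [-0.029,-0.14,0],"turn": [0,0,0]}]}}

```text
time: 5.85
position: [0.4942, -0.158, 0.2288]
tool_rot: [-0.549, -3.092, 0.001]
ft_force: [0.9, -0.6, -3.3]
grip_width: 0.361
grip_force: 30.0
```

>>> {"fn": "step_arm", "kwargs": {"commands": [{"travel": [0,0,0.01],"turn": [0,0,0]},{"travel": [0,0,0.03],"turn": [0,0,0]},{"travel": [0,0,0.055],"turn": [0,0,0]},{"travel": [0,0,0.08],"turn": [0,0,0]},{"travel": [0,0,0.1],"turn": [0,0,0]}]}}

```text
time: 6.35
position: [0.4943, -0.1544, 0.1271]
tool_rot: [-0.544, -3.091, -0.0]
ft_force: [0.0, -0.3, -4.6]
grip_width: 0.357
grip_force: 30.0
```

>>> {"fn": "step_arm", "kwargs": {"commands": [{"travel": [0,0,0.012],"turn": [0,0,0]},{"travel": [0,0,0.022],"turn": [0,0,0]},{"travel": [0,0,0.03],"turn": [0,0,0]},{"travel": [0,0,0.034],"turn": [0,0,0]},{"travel": [0,0,0.036],"turn": [0,0,0]}]}}

```text
time: 6.85
position: [0.4962, -0.1549, 0.0936]
tool_rot: [0.545, 3.094, 0.0]
ft_force: [0.3, -0.4, -3.7]
grip_width: 0.359
grip_force: 30.0
```

Run:
```python
from h import *
s=ctrl.get_image('scene');t=ctrl.get_image('top')
cv2.imwrite('pics/v4.png',np.hstack([cv2.resize(s[110:310,200:400],(400,400))[:,:,::-1],cv2.resize(t[150:310,220:380],(400,400))[:,:,::-1]]))
print(ctrl.get_state()['position'])
```

```text
[ 0.49624302 -0.154849    0.09379924]
```

View pics/v4.png

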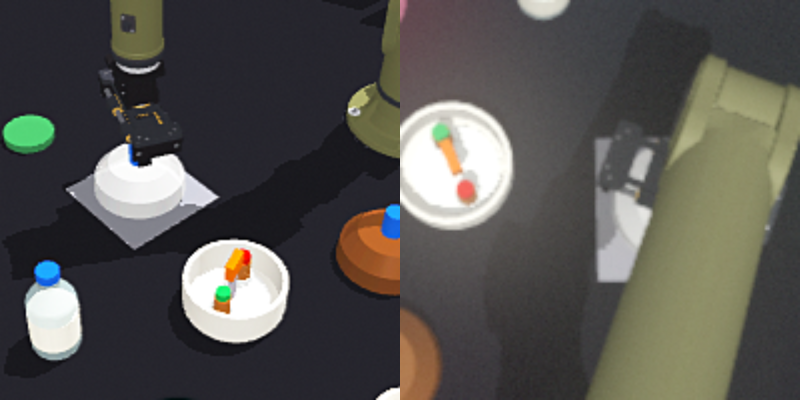

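The lid is centred over the mat and about 10 mm above it (contact expected at TCP z = 0.0837). I'll lower gently.

>>> {"fn": "step_arm", "kwargs": {"commands": [{"travel": [0,0,0.003],"turn": [0,0,0]},{"travel": [0,0,0.006],"turn": [0,0,0]},{"travel": [0,0,0.0075],"turn": [0,0,0]},{"travel": [0,0,0.0085],"turn": [0,0,0]},{"travel": [0,0,0.009],"turn": [0,0,0]}]}}

```text
time: 7.45
position: [0.496, -0.1548, 0.0844]
tool_rot: [-0.545, -3.094, -0.0]
ft_force: [-0.2, -0.4, -3.1]
grip_width: 0.359
grip_force: 30.0
```

>>> {"fn": "step_arm", "kwargs": {"commands": [{"travel": [0,0,0.0005],"turn": [0,0,0]},{"travel": [0,0,0.001],"turn": [0,0,0]},{"travel": [0,0,0.001],"turn": [0,0,0]}]}}

```text
time: 7.75
position: [0.4961, -0.1548, 0.0837]
tool_rot: [0.545, 3.094, 0.0]
ft_force: [-0.5, 0.3, -2.3]
grip_width: 0.362
grip_force: 30.0
```

>>> {"fn": "step_arm", "kwargs": {"commands": [{"travel": [0,0,0.0005],"turn": [0,0,0]},{"travel": [0,0,0.001],"turn": [0,0,0]},{"travel": [0,0,0.001],"turn": [0,0,0]}]}}

```text
time: 8.05
position: [0.4961, -0.1549, 0.0836]
tool_rot: [0.545, 3.094, 0.001]
ft_force: [-3.8, 0.5, 5.4]
grip_width: 0.362
grip_force: 30.0
```

Contact: the vertical force went from −3 N to +5 N. I'll release and rise.

>>> {"fn": "step_arm", "kwargs": {"commands": [{"travel": [0,0,-0.0005],"turn": [0,0,0]},{"travel": [0,0,-0.0005],"turn": [0,0,0]},{"travel": [0,0,-0.0005],"turn": [0,0,0]},{"travel": [0,0,-0.0005],"turn": [0,0,0]},{"travel": [0,0,-0.0005],"turn": [0,0,0]}], "gripper": 1}}

```text
time: 8.55
position: [0.4961, -0.1548, 0.083]
tool_rot: [0.545, 3.094, 0.0]
ft_force: [0.3, -0.3, -0.5]
grip_width: 0.729
grip_force: 0.0
```

>>> {"fn": "step_arm", "kwargs": {"commands": [{"travel": [0,0,0],"turn": [0,0,0]},{"travel": [0,0,0],"turn": [0,0,0]},{"travel": [0,0,0],"turn": [0,0,0]},{"travel": [0,0,-0.005],"turn": [0,0,0]},{"travel": [0,0,-0.02],"turn": [0,0,0]}]}}

```text
time: 9.05
position: [0.4949, -0.1546, 0.1024]
tool_rot: [-0.545, -3.091, 0.0]
ft_force: [-0.1, -0.2, -0.3]
grip_width: 0.993
grip_force: 0.0
```

>>> {"fn": "step_arm", "kwargs": {"commands": [{"travel": [0,0,-0.03],"turn": [0,0,0]},{"travel": [0,0,-0.06],"turn": [0,0,0]},{"travel": [0,0,-0.09],"turn": [0,0,0]},{"travel": [0,0,-0.12],"turn": [0,0,0]},{"travel": [0,0,-0.13],"turn": [0,0,0]}]}}

```text
time: 9.55
position: [0.4975, -0.1554, 0.2367]
tool_rot: [0.544, 3.088, 0.001]
ft_force: [0.4, 0.1, -0.2]
grip_width: 1.0
grip_force: 0.0
```

Run:
```python
from h import *
st=ctrl.get_state();s=ctrl.get_image('scene');t=ctrl.get_image('top')
np.savez('pics/s5.npz',s=s,t=t)
print(st['position'],st['grip_width'])
P={}
for n,im in(('scene',s),('top',t)):
    for nm,lo,hi in(('red',[0,180,90],[5,255,255]),('orange',[8,150,120],[20,255,255]),('green',[50,150,60],[80,255,255]),('blue',[95,130,80],[128,255,255])):
        for c in blobs(im,lo,hi,15)[0]:
            if (n=='top' and 200<c[0][0]<380 and 150<c[0][1]<300) or (n=='scene' and 230<c[0][0]<390 and 150<c[0][1]<300): print(n,nm,c)
```

```text
[ 0.49754687 -0.15541633  0.23665411] 0.9999358650055244
scene red (array([322.9, 238. ]), [322, 235, 3, 7, 19])
scene orange (array([318.8, 245. ]), [312, 237, 13, 14, 96])
scene orange (array([310.8, 262.8]), [307, 260, 8, 7, 42])
scene green (array([311.1, 256.4]), [308, 253, 7, 8, 49])
scene blue (array([268.9, 186.8]), [264, 179, 11, 17, 141])
top orange (array([239.8, 211.7]), [236, 206, 8, 13, 43])
top blue (array([329.5, 227.9]), [327, 223, 6, 11, 48])
top blue (array([206.7, 296.2]), [201, 291, 12, 11, 105])
```

Run:
```python
from h import *
d=np.load('pics/s5.npz');t=d['t'];hs=cv2.cvtColor(t,cv2.COLOR_RGB2HSV)
print(hs[226,246],hs[203,236],hs[212,240])
r=g=None
for nm,lo,hi in(('red',[0,120,90],[6,255,255]),('red2',[172,120,90],[180,255,255]),('green',[50,80,60],[85,255,255]),('or',[8,120,120],[20,255,255])):
    for c in blobs(t,lo,hi,10)[0]:
        if 210<c[0][0]<270 and 185<c[0][1]<245: print(nm,c,plane('top',c[0],.09 if nm=='or' else .065).round(4))
print('tri grip',tri(ray('top',(239.8,211.7)),ray('scene',(318.8,245))))
st=ctrl.get_state();W=Ro.from_rotvec(st['tool_rot']).as_matrix()
# hover so wrist sees the grip
print(W.T@(np.array([.538,.115,.2367])-st['position']))
```

```text
[  1 151 245] [ 67 112 223] [ 16 160 255]
red (array([245.7, 225.3]), [243, 222, 7, 7, 35]) [0.5046 0.0954 0.065 ]
green (array([235.8, 202.5]), [233, 200, 7, 6, 29]) [0.5736 0.1278 0.065 ]
or (array([239.7, 211.6]), [235, 205, 10, 14, 57]) [0.5406 0.1123 0.09  ]
tri grip (array([0.54049257, 0.11680935, 0.07548394]), np.float64(0.00870938589128045))
[ 0.05366903  0.26785198 -0.00194381]
```

The vials measure 76.2 mm apart (expected 76) with the carrier's x axis at 25°, midpoint (0.539, 0.112). I'll return over the jar and turn −45° about tool z.

>>> {"fn": "step_arm", "kwargs": {"commands": [{"travel": [0.003,0.015,0],"turn": [0,0,0]},{"travel": [0.009,0.045,0],"turn": [0,0,0]},{"travel": [0.016,0.08,0],"turn": [0,0,0]},{"travel": [0.023,0.115,0],"turn": [0,0,0]},{"travel": [0.03,0.15,0],"turn": [0,0,0]}]}}

```text
time: 10.15
position: [0.5181, -0.0023, 0.2311]
tool_rot: [-0.545, -3.091, 0.001]
ft_force: [-0.6, 0.1, 0.1]
grip_width: 1.0
grip_force: 0.0
```

>>> {"fn": "step_arm", "kwargs": {"commands": [{"travel": [0.007,0.035,0],"turn": [0,0,-5]},{"travel": [0.014,0.07,0],"turn": [0,0,-12]},{"travel": [0.02,0.1,0],"turn": [0,0,-19]},{"travel": [0.022,0.115,0],"turn": [0,0,-26]},{"travel": [0.022,0.115,0],"turn": [0,0,-33]}]}}

```text
time: 10.65
position: [0.5365, 0.1154, 0.2305]
tool_rot: [0.371, -3.116, -0.0]
ft_force: [0.3, -0.8, 0.7]
grip_width: 0.997
grip_force: 0.0
```

>>> {"fn": "step_arm", "kwargs": {"commands": [{"travel": [0,0,0],"turn": [0,0,-6]},{"travel": [0,0,0],"turn": [0,0,-10]},{"travel": [0,0,0],"turn": [0,0,-12]},{"travel": [0,0,0],"turn": [0,0,-12]},{"travel": [0,0,0],"turn": [0,0,-12]}]}}

```text
time: 11.15
position: [0.537, 0.1118, 0.2317]
tool_rot: [0.678, -3.065, 0.0]
ft_force: [0.2, -0.1, -0.5]
grip_width: 1.005
grip_force: 0.0
```

```bash
cat > m.py <<'E'
from h import *
import sys
st=ctrl.get_state();im=ctrl.get_image('wrist');cv2.imwrite('pics/%s.png'%sys.argv[1],im[:,:,::-1])
W=Ro.from_rotvec(st['tool_rot']).as_matrix();print(st['position'],W[:,0].round(3),W[:,2].round(4))
for nm,lo,hi,z in(('red',[0,130,90],[6,255,255],.068),('green',[50,80,60],[85,255,255],.068),('or',[8,120,120],[20,255,255],.096),('blue',[95,130,80],[128,255,255],.1)):
    for c in blobs(im,lo,hi,150)[0]:
        p=plane('wrist',c[0],z,st);print(nm,c,p.round(4),(W.T@(p-st['position'])).round(4))
E
python3 m.py w6
```

```text
[0.53704245 0.11181414 0.23167693] [-0.907 -0.422  0.002] [-2.1e-03 -7.0e-04 -1.0e+00]
red (array([276.8, 151.8]), [266, 140, 23, 25, 422]) [0.5027 0.0957 0.068 ] [ 0.0376 -0.0002  0.1638]
green (array([277.3, 239.4]), [266, 231, 23, 19, 367]) [0.5723 0.1285 0.068 ] [-0.0394  0.0002  0.1636]
or (array([486.1,  17.3]), [412, 0, 137, 54, 4102]) [0.3557 0.1858 0.096 ] [0.1328 0.1436 0.136 ]
or (array([537.6,  35.7]), [504, 10, 56, 47, 372]) [0.3504 0.2248 0.096 ] [0.1212 0.1811 0.136 ]
or (array([277. , 205.5]), [269, 180, 18, 50, 764]) [0.5375 0.112  0.096 ] [-0.0008 -0.      0.1357]
```

View pics/w6.png

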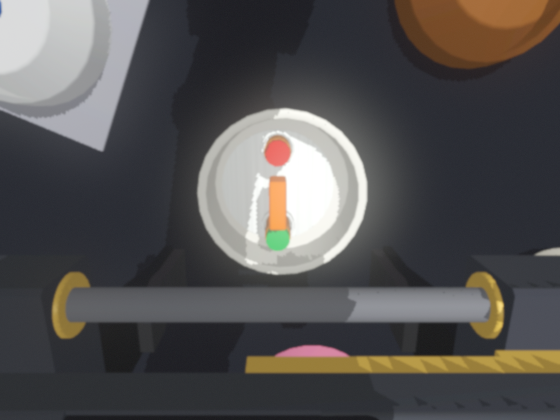

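The wrist view shows the red cap (277,152), orange grip (277,205) and green cap (277,239) in one column. The tool is centred within 1 mm and aligned in yaw. I'll descend and close.

>>> {"fn": "step_arm", "kwargs": {"commands": [{"travel": [-0.001,0,0.015],"turn": [0,0,0]},{"travel": [-0.001,0,0.045],"turn": [0,0,0]},{"travel": [-0.001,0,0.075],"turn": [0,0,0]},{"travel": [-0.001,0,0.1],"turn": [0,0,0]},{"travel": [-0.001,0,0.115],"turn": [0,0,0]}]}}

```text
time: 11.7
position: [0.5368, 0.112, 0.1148]
tool_rot: [0.679, -3.063, 0.001]
ft_force: [0.0, -1.3, -0.5]
grip_width: 1.0
grip_force: 0.0
```

>>> {"fn": "step_arm", "kwargs": {"commands": [{"travel": [0,0,0.012],"turn": [0,0,0]},{"travel": [0,0,0.024],"turn": [0,0,0]},{"travel": [0,0,0.032],"turn": [0,0,0]},{"travel": [0,0,0.036],"turn": [0,0,0]},{"travel": [0,0,0.036],"turn": [0,0,0]}]}}

```text
time: 12.2
position: [0.5386, 0.1124, 0.0819]
tool_rot: [0.68, -3.067, -0.0]
ft_force: [-0.8, -0.2, -0.1]
grip_width: 0.999
grip_force: 0.0
```

```bash
python3 m.py w7
```

```text
[0.538605   0.1124278  0.08191786] [-0.906 -0.423  0.   ] [-1.e-04 -0.e+00 -1.e+00]
red (array([261.9, 181.9]), [255, 170, 20, 29, 243]) [0.5025 0.0885 0.068 ] [ 0.0428 -0.0064  0.0139]
green (array([278. , 345.3]), [257, 322, 42, 34, 571]) [0.5746 0.1299 0.068 ] [-0.04    0.0006  0.0139]
or (array([270.9, 166.4]), [254, 160, 39, 25, 175]) [0.4903 0.0877 0.096 ] [ 0.0542 -0.002  -0.0141]
or (array([275.8, 265.3]), [261, 234, 34, 53, 1360]) [0.5244 0.1055 0.096 ] [ 0.0158 -0.0003 -0.0141]
or (array([277.3, 330.8]), [261, 322, 34, 19, 608]) [0.5503 0.1182 0.096 ] [-0.013   0.0003 -0.0141]
```

Centred in y within 0.5 mm. I'll close on the grip gently, then firm up.

>>> {"fn": "step_arm", "kwargs": {"commands": [{"travel": [0,0,0.001],"turn": [0,0,0]},{"travel": [0,0,0.001],"turn": [0,0,0]},{"travel": [0,0,0.001],"turn": [0,0,0]},{"travel": [0,0,0.001],"turn": [0,0,0]},{"travel": [0,0,0.001],"turn": [0,0,0]}], "gripper": 0, "force": 10}}

```text
time: 12.75
position: [0.5387, 0.1125, 0.0812]
tool_rot: [-0.68, 3.067, 0.0]
ft_force: [-0.3, 0.8, 0.1]
grip_width: 0.63
grip_force: 0.0
```

>>> {"fn": "step_arm", "kwargs": {"commands": [{"travel": [0,0,0],"turn": [0,0,0]},{"travel": [0,0,0],"turn": [0,0,0]},{"travel": [0,0,0],"turn": [0,0,0]},{"travel": [0,0,0],"turn": [0,0,0]},{"travel": [0,0,0],"turn": [0,0,0]}]}}

```text
time: 13.25
position: [0.5386, 0.1125, 0.0811]
tool_rot: [-0.68, 3.067, 0.0]
ft_force: [0.1, -0.6, 0.4]
grip_width: 0.174
grip_force: 0.0
```

>>> {"fn": "step_arm", "kwargs": {"commands": [{"travel": [0,0,0],"turn": [0,0,0]},{"travel": [0,0,0],"turn": [0,0,0]},{"travel": [0,0,0],"turn": [0,0,0]},{"travel": [0,0,0],"turn": [0,0,0]},{"travel": [0,0,0],"turn": [0,0,0]}], "force": 35}}

```text
time: 13.75
position: [0.5386, 0.1124, 0.0811]
tool_rot: [-0.68, 3.067, 0.0]
ft_force: [0.9, -0.6, 0.4]
grip_width: 0.159
grip_force: 35.0
```

The opening is 13.8 mm, which matches the 14 mm grip. I'll lift 138 mm straight up, slowly, so the base ends about 90 mm above the rim.

>>> {"fn": "step_arm", "kwargs": {"commands": [{"travel": [0,0,-0.001],"turn": [0,0,0]},{"travel": [0,0,-0.003],"turn": [0,0,0]},{"travel": [0,0,-0.006],"turn": [0,0,0]},{"travel": [0,0,-0.01],"turn": [0,0,0]},{"travel": [0,0,-0.015],"turn": [0,0,0]}]}}

```text
time: 14.25
position: [0.5384, 0.1124, 0.0963]
tool_rot: [0.68, -3.067, 0.0]
ft_force: [0.0, -1.2, -4.2]
grip_width: 0.158
grip_force: 35.0
```

>>> {"fn": "step_arm", "kwargs": {"commands": [{"travel": [0,0,-0.006],"turn": [0,0,0]},{"travel": [0,0,-0.013],"turn": [0,0,0]},{"travel": [0,0,-0.02],"turn": [0,0,0]},{"travel": [0,0,-0.027],"turn": [0,0,0]},{"travel": [0,0,-0.034],"turn": [0,0,0]}]}}

```text
time: 14.75
position: [0.5387, 0.1124, 0.1308]
tool_rot: [-0.68, 3.067, 0.0]
ft_force: [-0.4, -0.2, -3.7]
grip_width: 0.16
grip_force: 35.0
```

>>> {"fn": "step_arm", "kwargs": {"commands": [{"travel": [0,0,-0.007],"turn": [0,0,0]},{"travel": [0,0,-0.015],"turn": [0,0,0]},{"travel": [0,0,-0.023],"turn": [0,0,0]},{"travel": [0,0,-0.031],"turn": [0,0,0]},{"travel": [0,0,-0.039],"turn": [0,0,0]}]}}

```text
time: 15.25
position: [0.5386, 0.1124, 0.1698]
tool_rot: [-0.68, 3.067, 0.0]
ft_force: [-0.0, -0.1, -3.7]
grip_width: 0.155
grip_force: 35.0
```

>>> {"fn": "step_arm", "kwargs": {"commands": [{"travel": [0,0,-0.008],"turn": [0,0,0]},{"travel": [0,0,-0.016],"turn": [0,0,0]},{"travel": [0,0,-0.024],"turn": [0,0,0]},{"travel": [0,0,-0.031],"turn": [0,0,0]},{"travel": [0,0,-0.037],"turn": [0,0,0]}]}}

```text
time: 15.75
position: [0.5387, 0.1124, 0.2068]
tool_rot: [-0.68, 3.067, 0.0]
ft_force: [0.1, 0.2, -4.3]
grip_width: 0.158
grip_force: 35.0
```

>>> {"fn": "step_arm", "kwargs": {"commands": [{"travel": [0,0,-0.005],"turn": [0,0,0]},{"travel": [0,0,-0.009],"turn": [0,0,0]},{"travel": [0,0,-0.012],"turn": [0,0,0]},{"travel": [0,0,-0.013],"turn": [0,0,0]},{"travel": [0,0,-0.013],"turn": [0,0,0]}]}}

```text
time: 16.25
position: [0.5386, 0.1125, 0.2191]
tool_rot: [-0.68, 3.067, 0.0]
ft_force: [0.0, 0.3, -3.3]
grip_width: 0.16
grip_force: 35.0
```

>>> {"fn": "step_arm", "kwargs": {"commands": [{"travel": [0,0,0],"turn": [0,0,0]},{"travel": [0,0,0],"turn": [0,0,0]},{"travel": [0,0,0],"turn": [0,0,0]},{"travel": [0,0,0],"turn": [0,0,0]},{"travel": [0,0,0],"turn": [0,0,0]}]}}

```text
time: 16.75
position: [0.5386, 0.1124, 0.219]
tool_rot: [0.68, -3.067, -0.0]
ft_force: [-0.2, -0.1, -4.2]
grip_width: 0.158
grip_force: 35.0
```

Run:
```python
from h import *
st=ctrl.get_state();print(st['position'],Ro.from_rotvec(st['tool_rot']).as_matrix()[:,2],st['torque'],abs(st['qd']).max(),st['grip_width'])
s=ctrl.get_image('scene');w=ctrl.get_image('wrist')
cv2.imwrite('pics/v8.png',np.hstack([cv2.resize(s[140:280,230:370],(420,420))[:,:,::-1],cv2.resize(w[60:420,130:430],(350,420))[:,:,::-1]]))
```

```text
[0.53857186 0.11243481 0.21901893] [-2.33516187e-05  1.79512782e-05 -1.00000000e+00] [ 0.06307597  0.02857748 -0.01677115] 0.00299792636917339 0.15817132719265112
```

View pics/v8.png

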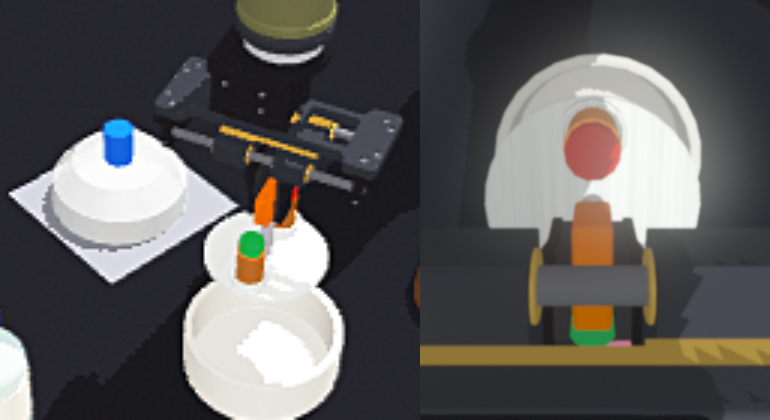

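The carrier hangs level over the jar with both vials upright in their wells. The TCP rose 138 mm, so the base is about 90 mm above the rim, and the lid stands upright on the mat. Handing in.

```bash
python3 -c "
from bench import ctrl
print(ctrl.close_job())"
```

```text
the job is handed in; nothing more can be done
None
```

I handed the job in at about 17 s: the lid is upright on the mat, and the carrier is held level over the jar, about 9 cm above the rim, with both vials in their wells; the handed-in job's result was not shown to me.

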